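# Tap the jar to the middle of the weighing pan

## Task

The tippy glass jar stands off-centre on the small round pan of the bench scale, so it would weigh wrong. With light fingertip taps, nudge it until it stands upright in the middle of the pan, inside the ring marked there; do not pinch, lift or topple it. Only when it stands centred and you have let go of it, press the scale's round key fully down with a fingertip and release it, leaving the things around the scale alone.

Things in the scene. Friction and masses are not known exactly. Their poses are not given: they have to be found in the camera images.
- scale: Grey bench scale, fixed to the shelf. Housing 250 mm (x) by 200 mm (y), top face 45 mm above the shelf. Origin at the centre of its underside, at shelf height; its -x end (with the key and a dark display) faces the robot, z up. The pan's axis is at x = +40 mm, y = 0 in this frame; the key's at x = -85 mm, y = -45 mm; the display, 75 by 36 mm and flat, at x = -85 mm, y = +45 mm.
- pan_center (a point): Centre of the top face of the scale's weighing pan: a fixed round steel plate 76 mm across and 4 mm thick on a post 28 mm across, top face flat and 60 mm above the shelf, 15 mm above the housing. A thin dark ring of 58 mm diameter, concentric with the pan, is marked on it. z is up; the turn about z means nothing.
- jar: Small closed glass jar with dark caps inside and a metal screw lid, about 200 g, loose, standing on the pan 13 to 22 mm off its centre in any direction. Round: narrow foot 30 mm across and 6 mm high, flaring to the 48 mm wide belly at 12 mm height; belly wall upright from 12 to 48 mm; lid 42 mm across from 55 to 70 mm (top). Origin at the centre of its underside, z up its axis. Pushed near the bottom of the belly it slides; pushed high up it tips over the narrow foot.
- key (a joint): Travel of the scale's key: 0 up, 0.006 (m) fully down; a spring returns it and about 4 N holds it fully down.
- key_top (a point): Centre of the top of the key: a flat white round push button, 30 mm across, pressed straight down, in a black housing on the scale's front end. Moves down with the key.
- stud_a: Wheel stud standing on its head, zinc plated, 22 mm across, 47 mm high, loose bystander; origin at the centre of its underside.
- stud_b: Wheel stud like the other, loose bystander; origin at the centre of its underside.
- socket: Chrome deep socket standing on end, 27 mm across, 80 mm high, loose bystander; origin at the centre of its underside.
- core_tool: Red aluminium T-shaped valve core tool lying flat, about 105 mm long (x), crossbar 50 mm at its -x end, 10 mm thick, loose bystander; origin under the middle of its shaft.
Things that resemble listed ones, but are neither listed nor needed, are in the scene too. There is more than one size of the jar; the one meant has the size given above.

How it is judged (in metres and radians):
On the way, in this order (a step that is already met when the one before it is completed fails the run):
1. the jar stands upright and still on the pan, centred within 5 mm, untouched (horizontal distance between jar and pan_center below 0.005 m and angle between jar's own z axis and vertical below 0.06 rad and z of jar in the frame of pan_center between -0.003 and 0.004 m and linear speed of jar below 0.01 m/s and angular speed of jar below 0.15 rad/s and contact force between jar and the fingers below 0.05 N), for 0.3 s.
2. the key is pressed down (value of joint key above 0.0045 m), for 0.05 s.
3. the key is released (value of joint key below 0.0015 m), for 0.1 s.
At the end, for the whole second after the job is handed in: The jar stands upright (within 0.06 rad) and at rest on the pan, its axis within 5 mm of the pan's centre, untouched; the key has been pressed after that and is up again (under 1.5 mm); the studs, socket and valve core tool are within 15 mm of where they stood (all of step 1 and value of joint key below 0.0015 m and distance of each of stud_a, stud_b, socket, core_tool from where it was at the start of the episode below 0.015 m).
It fails at once if the jar is tipped by more than 0.25 rad (angle between jar's own z axis and vertical above 0.25 rad).
It fails at once if the jar is lifted (12 mm or more) or falls off the pan (z of jar in the frame of pan_center above 0.012 m or z of jar in the frame of pan_center below -0.01 m).
It fails at once if the jar is pinched or struck hard (over 12 N) (contact force between jar and the fingers above 12 N).
It fails at once if the key is pressed while the jar is not centred (over 5 mm off) or is still being touched (value of joint key above 0.003 m and (horizontal distance between jar and pan_center above 0.005 m or contact force between jar and the fingers above 0.05 N)).
It fails at once if a stud, the socket or the core tool is shifted by more than 15 mm (distance of any of stud_a, stud_b, socket, core_tool from where it was at the start of the episode above 0.015 m).
It also fails if it takes over 58 s, if anything falls off the work surface, if the arm or the gripper's body presses on something with over 40 N, if the wrist force passes 120 N, or if a joint passes its speed limit or range.

## Robot

A 6-joint arm with a two-finger parallel gripper is mounted at the origin on the work surface. World frame = base frame: x ahead of the robot, y to its left, z up, the work surface at z = 0. Lengths are in m, angles in degrees, forces in N, time in s.
With the tool pointing down it reaches from about 0.4 to 0.825 m from the base axis. Payload 7 kg.
Tool frame: the origin (TCP) lies at the very end of the fingers, on their centre line; the grasp point (between the pads) lies 19 mm behind it (ctrl.grip_depth is the z of the grasp point in the tool frame, in m); z points along the fingers, y is the direction in which the jaws open and shut (so a half turn about z gives the same grasp; the last joint's range is limited). The gripper opens to 88 mm and grips with 3 to 60 N. Pads are 19 mm wide; open, the fingers measure 130 mm over their backs; the gripper's body (78 mm by 193 mm) begins 47 mm behind the grasp point.
Start: joints at [-49.67, 20.546, 0.682, 0, -70.136, -16.507], TCP at [0.273, -0.617, 0.19] pointing down, gripper open.
Joint ranges: [-176.03, 176.03], [-82.01, 121.73], [-58.28, 71.71], [-173.87, 95.51], [-174.79, -0.11], [-173.66, 173.66]. Speed limits (degrees/s): [136.94, 136.94, 172.46, 180, 180, 180].

## Interface

Orientations are given as [roll, pitch, yaw] about the fixed x, y, z axes, in that order (R = Rz(yaw) Ry(pitch) Rx(roll)).
In Python, from plant import telemetry, snapshot, job, models, ctrl gives the robot as it stands.
- The arm moves only by the tool jog_arm, never from a script. Its argument "targets" is text: rows parted by semicolons, each of 7 numbers parted by spaces: the shift along the tool's x, y, z in m, then the turn, a rotation vector about the tool's x, y, z in degrees, then the gripper command: -1 is shut, 1 is fully open, values between are in proportion. A call has exactly 8 rows; each row is the pose to reach, as a shift and turn from the pose measured when the call began, along the tool's axes at that moment; what a row does not reach only later rows make up. A row lasts 1/8 s, in which the tool goes at most 62.5 mm and 10.7 degrees, less where a joint would pass 70% of its speed; a pose out of reach is approached as far as the arm can. A call with a gripper value outside its range is refused whole. The fingers move at their own pace and stop on an object; the grip force is fixed at half the most. Time passes only in rows, so rows that repeat a pose let the fingers close, or fill a call up. It gives the time, the measured TCP pose, the force and the opening at its end, in the units of the state.
- telemetry.get_obs(): the state, without advancing time (a new reading comes with each control period).
- snapshot(name): name is "side" or "top" or "wrist"; returns a dict with "img" (384x512x3 uint8, red, green, blue), "range_z" (384x512 float32, m along the optical axis (not along the pixel's ray), 0 where there is no reading), "intrinsics" (3x3 intrinsics, pixels), "R" (3x3) and "t" (3): a world point X has camera coordinates R X + t. Camera axes: x right, y down, z forward; pixel columns grow to the right and rows downward; lengths in m; the calibration is good to about 2 mm. The wrist camera is an equidistant fisheye: a pixel r from the principal point sees the ray r / f radians off the axis. A picture is of the moment at which its call begins.
- job.close_job(): hands the job in, once; it reports no verdict.
Trained networks look in a picture, given as the dict that the camera call returned (one of the last four; its "shot" number tells which), for a name from the list of things; names that differ only in an ending like _2 or _b are one class to them, and where a whole thing is asked for, a point or a joint stands for the part that bears it (a point fixed in the world has none). Each returns a list of dicts, best first, with "conf" (0 to 1); they miss things now and then, are a little off and sometimes report something else, mostly with a low value. They report only what shows in the picture. A call takes as long as a camera call. They do not tell look-alikes from the thing itself.
- models.cut_out(name, picture): "region" (384x512 bool, what is visible of it) and "uv" ([column, row] in pixels, amid what is visible of it).
- models.spot_point(name, picture): "uv" ([column, row] in pixels: a listed point, or the origin of a listed thing).
The state is a dict: "clock": time; "joint_pos": joint angles; "qvel": joint speeds; "tau": joint torques, N m; "tool_pos": TCP position; "orientation": TCP orientation; "force": force on the tool from outside, world axes, zero at the start; "moment": the same for the moment, N m; "opening": finger opening in m.
Only numpy, scipy, OpenCV 4.12 (cv2) and the standard library are available. Lean on these libraries where they do the work, as an engineer would, in place of code of your own. Each camera call takes 0.05 s, during which the arm holds its last target.

## Working session

There is one attempt and no reset: what is moved stays moved. The work goes in short steps, Python scripts to look and compute and a tool call to move; the robot and the scene stay as the last step left them, time stands still between calls to the robot, and variables do not carry over. Pictures are saved under pics/ and viewed, and the job is handed in when it is done.

Besides the shell and the picture viewer there is one more tool, called after ">>>" as name(argument=value, ...) on one line, values as JSON. jog_arm: Moves the arm, as the interface text tells. Its arguments: {"type":"object","properties":{"targets":{"type":"string"}},"required":["targets"]}

```bash
ls; mkdir -p pics; cat > h.py <<'E'
import numpy as np, cv2
from plant import telemetry, snapshot, job, models, ctrl
def save(p,n):
    cv2.imwrite('pics/'+n+'.png',p['img'][:,:,::-1])
def ray(p,uv):
    K=np.array(p['intrinsics']);R=np.array(p['R']);t=np.array(p['t'])
    x=(uv[0]-K[0,2])/K[0,0];y=(uv[1]-K[1,2])/K[1,1]
    d=np.array([x,y,1.]);return -R.T@t,R.T@d
def onz(p,uv,z):
    o,d=ray(p,uv);return o+d*(z-o[2])/d[2]
def proj(p,X):
    K=np.array(p['intrinsics']);c=np.array(p['R'])@X+np.array(p['t']);u=K@c;return u[:2]/u[2]
def cloud(p):
    K=np.array(p['intrinsics']);R=np.array(p['R']);t=np.array(p['t'])
    v,u=np.mgrid[0:384,0:512];z=p['range_z']
    c=np.stack([(u-K[0,2])/K[0,0]*z,(v-K[1,2])/K[1,1]*z,z],-1)
    return (c-t)@R
E
python3 - <<'E'
from h import *
for n in ["side","top","wrist"]:
    p=snapshot(n);save(p,n+'0')
    print(n,np.round(p['intrinsics'],1).tolist(),np.round(-np.array(p['R']).T@p['t'],3),np.round(p['R'],2).tolist())
    for k in ["scale","jar","key_top","pan_center","stud_a","socket","core_tool"]:
        print(k,[(np.round(d['uv']),round(d['conf'],2)) for d in models.spot_point(k,p)])
print(telemetry.get_obs())
E
```

```text
pics
side [[379.6, 0.0, 252.5], [0.0, 379.6, 189.8], [0.0, 0.0, 1.0]] [0.18  0.437 0.678] [[-0.71, -0.7, -0.02], [-0.5, 0.52, -0.69], [0.5, -0.48, -0.72]]
scale [(array([283., 206.]), 0.77)]
jar [(array([273., 187.]), 0.95), (array([214., 174.]), 0.77), (array([232., 157.]), 0.59)]
key_top [(array([326., 194.]), 0.67), (array([240., 252.]), 0.29)]
pan_center [(array([272., 178.]), 0.7)]
stud_a [(array([241., 251.]), 0.64), (array([213., 233.]), 0.62)]
socket [(array([274., 184.]), 0.64), (array([326., 166.]), 0.57)]
core_tool [(array([368., 184.]), 0.57)]
top [[389.8, 0.0, 256.5], [0.0, 389.8, 185.2], [0.0, 0.0, 1.0]] [0.49  0.034 0.856] [[-0.03, -1.0, 0.01], [-0.99, 0.03, -0.1], [0.1, -0.01, -1.0]]
scale [(array([278., 196.]), 0.95)]
jar [(array([291.,  98.]), 0.77), (array([260., 109.]), 0.68)]
key_top [(array([300., 234.]), 0.55)]
pan_center [(array([284., 169.]), 0.97)]
stud_a [(array([205., 173.]), 0.63), (array([203., 209.]), 0.46)]
socket [(array([357., 186.]), 0.5)]
core_tool [(array([378., 238.]), 0.5)]
wrist [[297.3, 0.0, 255.6], [0.0, 297.3, 186.9], [0.0, 0.0, 1.0]] [ 0.211 -0.645  0.385] [[-0.41, 0.91, -0.0], [0.89, 0.39, 0.25], [0.23, 0.1, -0.97]]
scale []
jar []
key_top []
pan_center []
stud_a []
socket []
core_tool []
{'clock': 1.2, 'joint_pos': array([-4.96707573e+01,  2.05454616e+01,  6.81263022e-01,  1.16445877e-03,
       -7.01360820e+01, -1.65049992e+01]), 'qvel': array([-0.04579414,  0.06192496,  0.00909608, -0.08033868,  0.08772847,
        0.07197373]), 'tau': array([ 4.15932300e-04, -5.82392085e+01,  2.93298358e+01,  7.00254008e+00,
        1.23646055e-02, -1.01225106e-05]), 'tool_pos': array([ 0.27259755, -0.61747903,  0.19016976]), 'orientation': array([-1.79999958e+02, -1.12976642e-03, -1.56175361e+02]), 'force': array([-0.28094548,  0.41998029,  1.25155567]), 'moment': array([-0.00238961, -0.03256754,  0.02021034]), 'opening': 0.0876189318250602}
```

View pics/side0.png

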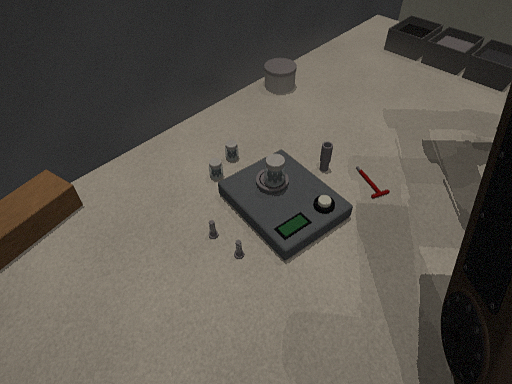

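View pics/top0.png

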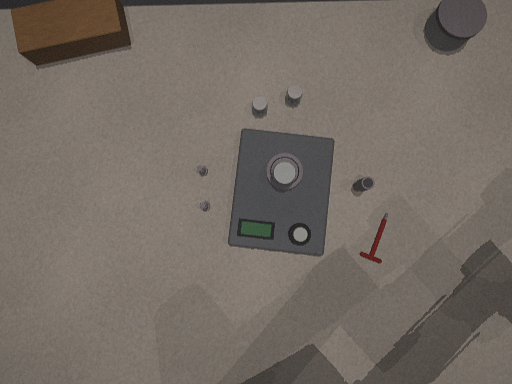

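The jar wanted is the one on the pan, at side (273,170) and top (284,172). The two jars off the scale, at top (294,95) and (260,105), look like it but are smaller and not on the pan. Next I'll take a close crop and measure.

```bash
python3 - <<'E'
from h import *
out=[]
for n,(u,v) in [("top",(284,180)),("side",(283,195))]:
    p=snapshot(n)
    im=p['img'][v-65:v+65,u-65:u+65,::-1]
    out.append(cv2.resize(im,(400,400),interpolation=cv2.INTER_CUBIC))
    C=cloud(p)
    near=(abs(C[...,0]-0.55)<.25)&(abs(C[...,1])<.2)&(p['range_z']>0)
    # levels
    h,e=np.histogram(C[near][:,2],bins=np.arange(-.02,.16,.004)); print(n,[(round(a,3),int(b)) for a,b in zip(e,h) if b>15])
    for zlo,zhi,nm in [(.12,.14,'lid'),(.053,.067,'pan'),(.038,.05,'house')]:
        m=near&(C[...,2]>zlo)&(C[...,2]<zhi)
        if nm=='house':
            pts=C[m][:,:2].astype(np.float32); r=cv2.minAreaRect(pts*1000);print(nm,r, C[m][:,2].mean())
        else:
            q=C[m]; print(nm,len(q),np.median(q,0).round(4),q.min(0).round(4),q.max(0).round(4))
    for k in ["pan_center","key_top"]:
        for d in models.spot_point(k,p): print(k,d['conf'],onz(p,d['uv'],.06 if k[0]=='p' else .05).round(4))
    np.savez('first_'+n,**{k:np.array(p[k]) for k in ['img','range_z','intrinsics','R','t']})
cv2.imwrite('pics/crop0.png',np.hstack(out))
E
```

```text
top [(np.float64(-0.008), 99), (np.float64(-0.004), 14500), (np.float64(0.0), 14425), (np.float64(0.004), 176), (np.float64(0.008), 25), (np.float64(0.012), 34), (np.float64(0.016), 33), (np.float64(0.024), 24), (np.float64(0.032), 52), (np.float64(0.036), 128), (np.float64(0.04), 2435), (np.float64(0.044), 7059), (np.float64(0.048), 552), (np.float64(0.052), 145), (np.float64(0.056), 421), (np.float64(0.06), 301), (np.float64(0.064), 137), (np.float64(0.068), 40), (np.float64(0.076), 41), (np.float64(0.08), 55), (np.float64(0.108), 60), (np.float64(0.124), 19), (np.float64(0.128), 344), (np.float64(0.132), 17)]
lid 385 [ 0.5831 -0.0265  0.1299] [ 0.563  -0.0472  0.1201] [ 0.6042 -0.006   0.133 ]
pan 908 [ 0.5836 -0.05    0.0596] [ 0.444  -0.1991  0.053 ] [0.778  0.0275 0.067 ]
house ((571.361083984375, -13.303375244140625), (352.19073486328125, 312.99102783203125), 31.35138702392578) 0.04502018235320773
pan_center 0.76 [ 0.5997 -0.0309  0.06  ]
pan_center 0.31 [ 0.5418 -0.0194  0.06  ]
key_top 0.58 [ 0.4715 -0.0639  0.05  ]
side [(np.float64(-0.004), 1822), (np.float64(0.0), 19028),
[... 515 characters left out ...]
p.float64(0.084), 32), (np.float64(0.088), 24), (np.float64(0.092), 29), (np.float64(0.096), 26), (np.float64(0.1), 35), (np.float64(0.104), 23), (np.float64(0.108), 54), (np.float64(0.112), 40), (np.float64(0.116), 21), (np.float64(0.12), 27), (np.float64(0.124), 27), (np.float64(0.128), 133), (np.float64(0.132), 79)]
lid 266 [ 0.5801 -0.0225  0.1313] [ 0.5623 -0.0463  0.1201] [ 0.605  -0.0051  0.1352]
pan 578 [ 0.5692 -0.0387  0.0606] [ 0.4438 -0.1976  0.053 ] [0.7813 0.0287 0.067 ]
house ((570.1713256835938, -16.592208862304688), (344.94415283203125, 311.46990966796875), 36.66815185546875) 0.04637584493819549
pan_center 0.73 [ 0.5983 -0.0382  0.06  ]
key_top 0.54 [ 0.4753 -0.0758  0.05  ]
```

View pics/crop0.png

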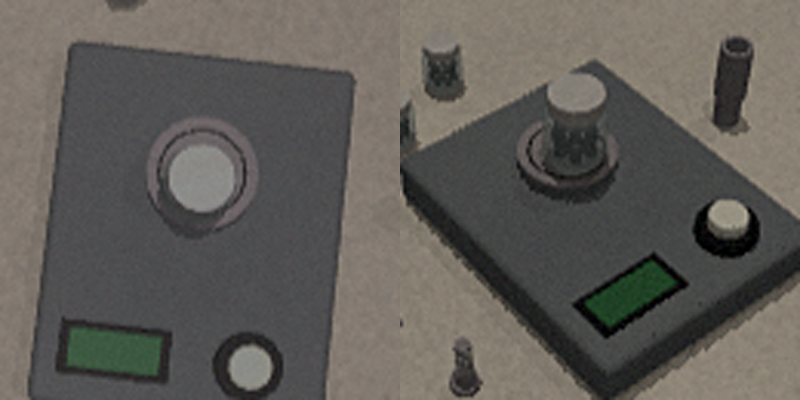

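```bash
cat >> h.py <<'E'
def circ(q):
    A=np.c_[2*q,np.ones(len(q))];s=np.linalg.lstsq(A,(q**2).sum(1),rcond=None)[0]
    return s[:2],np.sqrt(s[2]+s[:2]@s[:2])
def pancenter(p):
    C=cloud(p)
    m=(C[...,2]>.054)&(C[...,2]<.066)&(np.hypot(C[...,0]-.59,C[...,1]+.03)<.05)&(p['range_z']>0)
    q=C[m][:,:2]
    h=cv2.convexHull((q*1000).astype(np.float32))
    return cv2.minEnclosingCircle(h),len(q)
def lid(p,c0=(.5835,-.026),r=.05):
    C=cloud(p)
    m=(C[...,2]>.122)&(C[...,2]<.137)&(np.hypot(C[...,0]-c0[0],C[...,1]-c0[1])<r)&(p['range_z']>0)
    q=C[m]
    return cv2.minEnclosingCircle((q[:,:2]*1000).astype(np.float32)),((q.min(0)+q.max(0))/2).round(4),np.median(q[:,2]).round(4)
E
python3 - <<'E'
from h import *
for n in ['top','side']:
    p=dict(np.load(f'first_{n}.npz'))
    print(n,pancenter(p),lid(p))
    C=cloud(p)
    m=((C[...,2]>.038)&(C[...,2]<.052)&(abs(C[...,0]-.56)<.18)&(abs(C[...,1]+.025)<.15)).astype(np.uint8)
    m=cv2.morphologyEx(m,cv2.MORPH_OPEN,np.ones((3,3)))
    k,l,s,c=cv2.connectedComponentsWithStats(m); i=1+s[1:,4].argmax()
    q=C[l==i][:,:2]
    r=cv2.minAreaRect((q*1000).astype(np.float32)); print(r, cv2.boxPoints(r).round(1).tolist())
    b=p['img'].astype(int)
    w=(b.min(2)>140)&(C[...,2]>.035)&(C[...,2]<.07)&(C[...,0]<.52)&(C[...,0]>.42)
    print('key',w.sum(),C[w].mean(0),C[w].min(0),C[w].max(0))
E
```

```text
top (((596.1788940429688, -32.78940200805664), 37.872249603271484), 534) (((583.5484008789062, -26.58835792541504), 20.75170135498047), array([ 0.5836, -0.0266,  0.128 ]), np.float64(0.1299))
((556.5528564453125, -27.20256805419922), (199.9888458251953, 249.8610382080078), 81.78601837158203) [[418.6000061035156, -108.30000305175781], [665.9000244140625, -144.0], [694.5, 53.900001525878906], [447.20001220703125, 89.5999984741211]]
key 2 [ 0.4674357  -0.06630015  0.06823386] [ 0.45845526 -0.06687345  0.06773414] [ 0.47641614 -0.06572686  0.06873359]
side (((596.7694702148438, -32.22474670410156), 38.17887878417969), 263) (((583.8772583007812, -27.156774520874023), 22.160524368286133), array([ 0.5837, -0.0257,  0.1286]), np.float64(0.1314))
((556.7477416992188, -25.799453735351562), (199.8139190673828, 250.78016662597656), 81.78673553466797) [[418.3999938964844, -106.80000305175781], [666.5999755859375, -142.60000610351562], [695.0999755859375, 55.20000076293945], [446.8999938964844, 91.0]]
key 8 [ 0.46410864 -0.05637863  0.06832216] [ 0.45448152 -0.06925965  0.06583413] [ 0.47591368 -0.04719876  0.06998254]
```

```bash
cat >> h.py <<'E'
from scipy.spatial.transform import Rotation as Ro
def plan(goal,d=None,tilt=8,yaw=None):
    """tool offsets for TCP goal; push dir angle d (deg): -tool x leads, tip tilted toward d"""
    o=telemetry.get_obs()
    R0=Ro.from_euler('xyz',o['orientation'],degrees=True)
    out=R0.inv().apply(np.array(goal)-o['tool_pos'])
    R1=R0
    if d is not None:
        a=np.radians(d);dv=np.array([np.cos(a),np.sin(a),0]);t=np.radians(tilt)
        z=np.sin(t)*dv+np.array([0,0,-np.cos(t)]);y=np.cross(z,-dv);y/=np.linalg.norm(y);x=np.cross(y,z)
        R1=Ro.from_matrix(np.c_[x,y,z])
    rv=np.degrees((R0.inv()*R1).as_rotvec())
    print('clock',o['clock'],'tcp',o['tool_pos'].round(4),o['orientation'].round(1),'F',o['force'].round(2),'open',round(o['opening'],4))
    print('shift',out.round(4),'rot',rv.round(1)); return out,rv
E
python3 - <<'E'
from h import *
C=np.array([.5963,-.0323]);J=np.array([.5836,-.0265]);v=C-J
d=np.degrees(np.arctan2(v[1],v[0]));print(d,np.linalg.norm(v));u=v/np.linalg.norm(v)
print(J-u*.0535,C-u*.0335)
plan([*(J-u*.0535),.19],d)
E
```

```text
-24.54584402602956 0.013961733416735945
[ 0.53493484 -0.00427497] [ 0.56582742 -0.01838339]
clock 1.5 tcp [ 0.2726 -0.6175  0.1902] [-180.     0.  -156.2] F [-0.46  0.66 -0.78] open 0.0877
shift [-4.876e-01  4.551e-01  2.000e-04] rot [ 3.4 -7.5 48.3]
```

>>> jog_arm(targets="-0.04 0.04 0 0.4 -0.9 6 -1; -0.09 0.08 0 0.8 -1.9 12 -1; -0.13 0.12 0 1.3 -2.8 18 -1; -0.17 0.16 0 1.7 -3.7 24 -1; -0.21 0.20 0 2.1 -4.7 30 -1; -0.25 0.24 0 2.5 -5.6 36 -1; -0.30 0.28 0 3.0 -6.5 42 -1; -0.34 0.32 0 3.4 -7.5 48.3 -1")

```text
clock: 2.5
tool_pos: [0.455, -0.1867, 0.1908]
orientation: [180.0, 8.1, 155.4]
force: [1.2, 0.2, 0.4]
opening: 0.0133
```

```bash
python3 - <<'E'
from h import *
plan([.535,-.0043,.19],-24.5)
E
```

```text
clock 2.5 tcp [ 0.455  -0.1867  0.1908] [180.    8.1 155.4] F [1.22 0.16 0.4 ] open 0.0133
shift [0.0033 0.1992 0.0004] rot [ 0.   0.1 -0.1]
```

>>> jog_arm(targets="0.001 0.03 0 0 0 0 -1; 0.002 0.07 0 0 0 0 -1; 0.003 0.11 0 0 0 0 -1; 0.003 0.15 0 0 0 0 -1; 0.0033 0.18 0 0 0 0 -1; 0.0033 0.199 0 0 0 0 -1; 0.0033 0.199 0 0 0 0 -1; 0.0033 0.199 0 0 0 0 -1")

```text
clock: 3.5
tool_pos: [0.5345, -0.005, 0.1903]
orientation: [180.0, 8.1, 155.4]
force: [-0.2, -0.0, 0.2]
opening: 0.0005
```

```bash
python3 - <<'E'
from h import *
plan([.535,-.0043,.072],-24.5)
for n in ['top','side']:
    p=snapshot(n);save(p,n+'1');print(lid(p))
E
```

```text
clock 3.5 tcp [ 0.5345 -0.005   0.1903] [180.    8.1 155.4] F [-0.16 -0.01  0.17] open 0.0005
shift [0.0165 0.0008 0.1172] rot [-0.   0.1 -0.1]Traceback (most recent call last):
  File "<stdin>", line 4, in <module>
  File "h.py", line 31, in lid
    return cv2.minEnclosingCircle((q[:,:2]*1000).astype(np.float32)),((q.min(0)+q.max(0))/2).round(4),np.median(q[:,2]).round(4)
                                                                       ~~~~~^^^
    return umr_minimum(a, axis, None, out, keepdims, initial, where)
ValueError: zero-size array to reduction operation minimum which has no identity
```

Top is blocked by the arm, as expected. I'll descend behind the jar.

>>> jog_arm(targets="0.003 0.0002 0.02 0 0 0 -1; 0.006 0.0004 0.045 0 0 0 -1; 0.010 0.0006 0.07 0 0 0 -1; 0.013 0.0008 0.092 0 0 0 -1; 0.015 0.0008 0.107 0 0 0 -1; 0.0165 0.0008 0.117 0 0 0 -1; 0.0165 0.0008 0.117 0 0 0 -1; 0.0165 0.0008 0.117 0 0 0 -1")

```text
clock: 4.55
tool_pos: [0.5354, -0.0045, 0.0729]
orientation: [179.9, 8.1, 155.3]
force: [0.3, -0.5, -0.3]
opening: 0.0007
```

```bash
python3 - <<'E'
from h import *
plan([.5658-.91*.005,-.0184+.415*.005,.072],-24.5)
p=snapshot('side');save(p,'side2')
cv2.imwrite('pics/side2c.png',cv2.resize(p['img'][100:260,180:380,::-1],(800,640))[:600])
p=snapshot('wrist');save(p,'wrist2')
E
```

```text
clock 4.55 tcp [ 0.5354 -0.0045  0.0729] [179.9   8.1 155.3] F [ 0.28 -0.5  -0.33] open 0.0007
shift [-0.028   0.      0.0049] rot [ 0.   0.1 -0.2]
```

View pics/side2c.png

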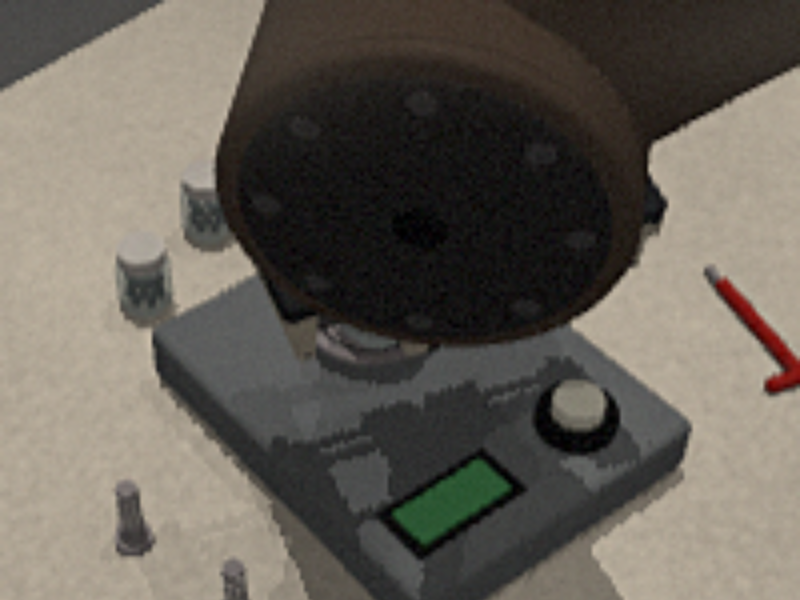

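View pics/wrist2.png

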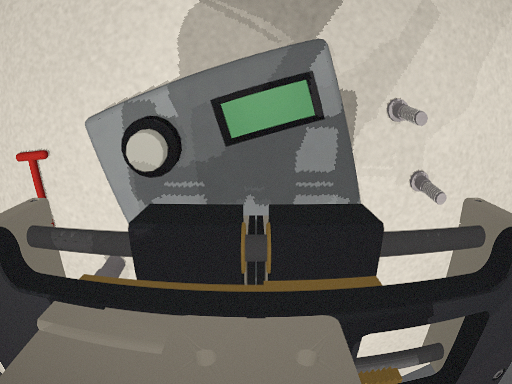

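```bash
cat >> h.py <<'E'
def wcloud(p):
    K=np.array(p['intrinsics']);R=np.array(p['R']);t=np.array(p['t'])
    v,u=np.mgrid[0:384,0:512];z=p['range_z']
    x=(u-K[0,2])/K[0,0];y=(v-K[1,2])/K[1,1];th=np.hypot(x,y)+1e-9
    k=np.tan(th)/th
    return (np.stack([x*k*z,y*k*z,z],-1)-t)@R
E
python3 - <<'E'
from h import *
o=telemetry.get_obs();R0=Ro.from_euler('xyz',o['orientation'],degrees=True).as_matrix()
p=snapshot('wrist');C=(wcloud(p)-o['tool_pos'])@R0
for r in [200,206,210,215,220,235,250,270,280]:
    print(r,[(c,*(C[r,c]*1000).round(0).astype(int)) if p['range_z'][r,c]>0 else (c,0) for c in [140,180,230,243,248,257,266,271,280,340]])
E
```

```text
200 [(140, np.int64(-2), np.int64(-95), np.int64(27)), (180, np.int64(-2), np.int64(-61), np.int64(27)), (230, np.int64(-1), np.int64(-20), np.int64(27)), (243, np.int64(-2), np.int64(-10), np.int64(28)), (248, np.int64(-1), np.int64(-6), np.int64(28)), (257, np.int64(-1), np.int64(1), np.int64(28)), (266, np.int64(-2), np.int64(8), np.int64(28)), (271, np.int64(-2), np.int64(12), np.int64(28)), (280, np.int64(-1), np.int64(19), np.int64(27)), (340, np.int64(-2), np.int64(68), np.int64(27))]
206 [(140, np.int64(-7), np.int64(-97), np.int64(28)), (180, np.int64(39), np.int64(-24), np.int64(-111)), (230, np.int64(39), np.int64(-8), np.int64(-110)), (243, np.int64(-6), np.int64(-10), np.int64(28)), (248, np.int64(-6), np.int64(-6), np.int64(28)), (257, np.int64(-7), np.int64(1), np.int64(29)), (266, np.int64(-6), np.int64(8), np.int64(28)), (271, np.int64(39), np.int64(4), np.int64(-111)), (280, np.int64(39), np.int64(7), np.int64(-110)), (340, np.int64(38), np.int64(26), np.int64(-109))]
210 [(140, np.int64(-11), np.int64(-97), np.int64(29)), (180, np.int64(39), np.int64(-23), np.int64
[... 2769 characters left out ...]
p.int64(7), np.int64(4), np.int64(-93)), (271, np.int64(26), np.int64(4), np.int64(-126)), (280, np.int64(26), np.int64(6), np.int64(-126)), (340, np.int64(26), np.int64(22), np.int64(-127))]
280 [(140, np.int64(23), np.int64(-32), np.int64(-129)), (180, np.int64(22), np.int64(-21), np.int64(-127)), (230, np.int64(23), np.int64(-7), np.int64(-127)), (243, np.int64(13), np.int64(-5), np.int64(-110)), (248, np.int64(-4), np.int64(-4), np.int64(-83)), (257, np.int64(-5), np.int64(0), np.int64(-83)), (266, np.int64(3), np.int64(4), np.int64(-95)), (271, np.int64(23), np.int64(4), np.int64(-127)), (280, np.int64(23), np.int64(6), np.int64(-126)), (340, np.int64(23), np.int64(23), np.int64(-127))]
```

>>> jog_arm(targets="-0.005 0 0.001 0 0 0 -1; -0.010 0 0.002 0 0 0 -1; -0.014 0 0.003 0 0 0 -1; -0.017 0 0.0035 0 0 0 -1; -0.0185 0 0.0035 0 0 0 -1; -0.020 0 0.0035 0 0 0 -1; -0.0215 0 0.0035 0 0 0 -1; -0.023 0 0.004 0 0 0 -1")

```text
clock: 5.7
tool_pos: [0.5567, -0.014, 0.0723]
orientation: [179.9, 8.1, 155.3]
force: [-0.8, 0.2, -0.6]
opening: 0.0004
```

```bash
python3 - <<'E'
from h import *
plan([.5658-.91*.003,-.0184+.415*.003,.072],-24.5)
E
```

```text
clock 5.7 tcp [ 0.5567 -0.014   0.0723] [179.9   8.1 155.3] F [-0.84  0.16 -0.58] open 0.0004
shift [-0.007  -0.0002  0.0013] rot [ 0.   0.1 -0.2]
```

Contact seems established (about 0.8 N against the push). I'll continue slowly to about 3 mm short of the goal.

>>> jog_arm(targets="-0.001 0 0.0002 0 0 0 -1; -0.002 0 0.0004 0 0 0 -1; -0.003 0 0.0006 0 0 0 -1; -0.004 0 0.0008 0 0 0 -1; -0.005 0 0.001 0 0 0 -1; -0.006 0 0.0011 0 0 0 -1; -0.007 0 0.0013 0 0 0 -1; -0.007 0 0.0013 0 0 0 -1")

```text
clock: 6.7
tool_pos: [0.5632, -0.017, 0.072]
orientation: [179.9, 8.1, 155.3]
force: [-2.3, 0.9, 1.8]
opening: 0.0005
```

```bash
python3 - <<'E'
from h import *
plan([.5658-.91*.03,-.0184+.415*.03,.072],-24.5)
p=snapshot('side');save(p,'side3')
cv2.imwrite('pics/side3c.png',cv2.resize(p['img'][100:260,180:380,::-1],(800,640))[:600])
E
```

```text
clock 6.7 tcp [ 0.5632 -0.017   0.072 ] [179.9   8.1 155.3] F [-2.29  0.95  1.81] open 0.0005
shift [ 0.0268 -0.0003 -0.0039] rot [ 0.1  0.1 -0.2]
```

View pics/side3c.png

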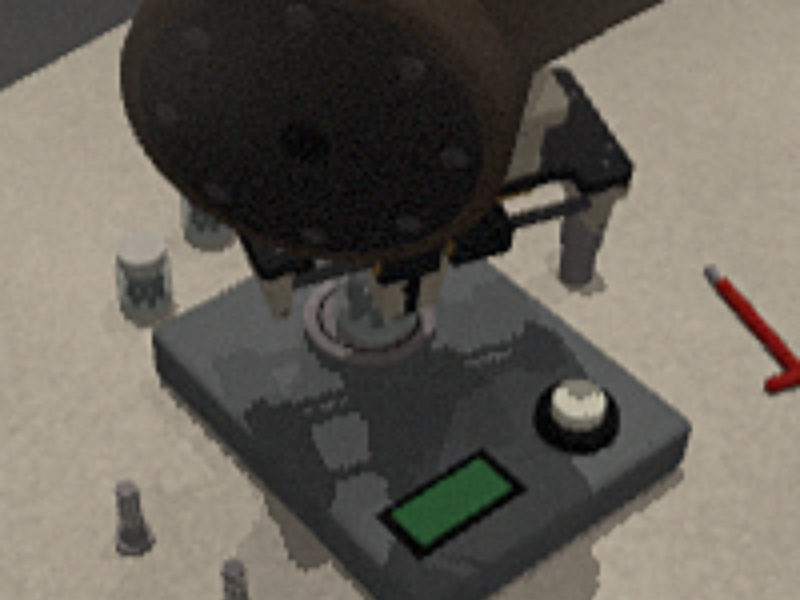

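>>> jog_arm(targets="-0.001 0 0.0001 0 0 0 -1; -0.002 0 0.0003 0 0 0 -1; -0.003 0 0.0004 0 0 0 -1; -0.003 0 0.0004 0 0 0 -1; 0.000 0 0 0 0 0 -1; 0.005 0 -0.001 0 0 0 -1; 0.015 0 -0.002 0 0 0 -1; 0.025 0 -0.0035 0 0 0 -1")

```text
clock: 7.75
tool_pos: [0.5394, -0.0062, 0.0718]
orientation: [179.9, 8.1, 155.3]
force: [-1.0, 0.2, 0.3]
opening: 0.0002
```

```bash
python3 - <<'E'
from h import *
plan([.466,-.059,.15],-24.5,tilt=0)
E
```

```text
clock 7.75 tcp [ 0.5394 -0.0062  0.0718] [179.9   8.1 155.3] F [-0.95  0.25  0.29] open 0.0002
shift [ 0.0332 -0.0785 -0.0838] rot [ 0.1  8.1 -0.2]
```

```bash
python3 - <<'E'
from h import *
plan([.52,-.0,.16],-24.5,tilt=0)
plan([.40,-.3,.20],-24.5,tilt=0)
E
```

```text
clock 7.75 tcp [ 0.5394 -0.0062  0.0718] [179.9   8.1 155.3] F [-0.95  0.25  0.29] open 0.0002
shift [ 0.0075 -0.0023 -0.0902] rot [ 0.1  8.1 -0.2]
clock 7.75 tcp [ 0.5394 -0.0062  0.0718] [179.9   8.1 155.3] F [-0.95  0.25  0.29] open 0.0002
shift [-0.0141 -0.325  -0.1279] rot [ 0.1  8.1 -0.2]
```

>>> jog_arm(targets="0.004 -0.001 -0.03 0 2 0 -1; 0.006 -0.002 -0.06 0 4 0 -1; 0.0075 -0.0023 -0.09 0 6 0 -1; 0.004 -0.04 -0.10 0 8 0 -1; 0.0 -0.09 -0.11 0 8 0 -1; -0.005 -0.14 -0.12 0 8 0 -1; -0.01 -0.19 -0.125 0 8 0 -1; -0.014 -0.24 -0.128 0 8 0 -1")

```text
clock: 8.75
tool_pos: [0.4344, -0.2237, 0.2008]
orientation: [179.9, 0.2, 155.4]
force: [0.1, -0.1, -0.2]
opening: 0.0004
```

```bash
python3 - <<'E'
from h import *
for n in ['top','side']:
    p=snapshot(n);save(p,n+'4')
    try: print(n,lid(p,(.596,-.032)),pancenter(p))
    except Exception as e: print(e)
    u,v=proj(p,np.array([.57,-.03,.06])).astype(int);cv2.imwrite(f'pics/{n}4c.png',cv2.resize(p['img'][v-60:v+60,u-60:u+60,::-1],(400,400),interpolation=cv2.INTER_CUBIC))
cv2.imwrite('pics/c4.png',np.hstack([cv2.imread('pics/top4c.png'),cv2.imread('pics/side4c.png')]))
plan([.466,-.059,.15],-24.5,tilt=0)
E
```

```text
top (((590.3003540039062, -30.09591293334961), 20.862377166748047), array([ 0.5899, -0.0297,  0.1283]), np.float64(0.13)) (((596.1431274414062, -32.92661666870117), 37.7666015625), 531)
side (((590.2340087890625, -29.192581176757812), 22.370586395263672), array([ 0.5903, -0.0291,  0.1284]), np.float64(0.1314)) (((596.1067504882812, -32.73221206665039), 38.703125), 310)
clock 8.85 tcp [ 0.4334 -0.2254  0.2006] [1.800e+02 1.000e-01 1.551e+02] F [0.67 0.45 0.45] open 0.0003
shift [0.0405 0.1647 0.0506] rot [ 0.   0.1 -0.4]
```

View pics/c4.png

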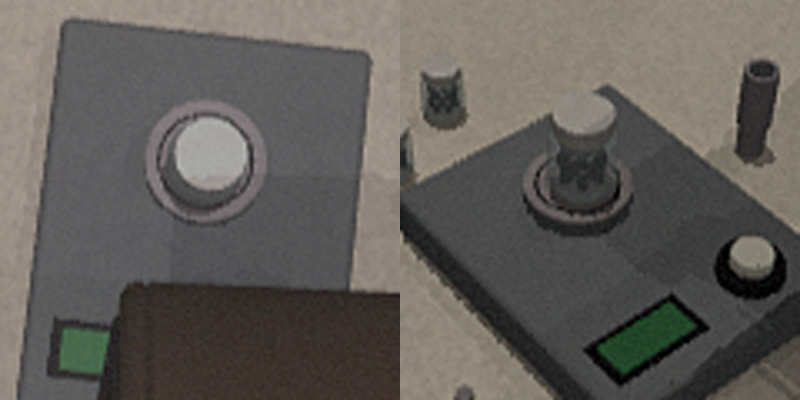

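```bash
python3 - <<'E'
from h import *
plan([.538,-.006,.19],-24)
plan([.538,-.006,.09],-24)
plan([.538,-.006,.073],-24)
E
```

```text
clock 8.85 tcp [ 0.4334 -0.2254  0.2006] [1.800e+02 1.000e-01 1.551e+02] F [0.67 0.45 0.45] open 0.0003
shift [-0.0027  0.243   0.0108] rot [-0.  -7.9 -0.9]
clock 8.85 tcp [ 0.4334 -0.2254  0.2006] [1.800e+02 1.000e-01 1.551e+02] F [0.67 0.45 0.45] open 0.0003
shift [-0.0024  0.243   0.1108] rot [-0.  -7.9 -0.9]
clock 8.85 tcp [ 0.4334 -0.2254  0.2006] [1.800e+02 1.000e-01 1.551e+02] F [0.67 0.45 0.45] open 0.0003
shift [-0.0024  0.2429  0.1278] rot [-0.  -7.9 -0.9]
```

>>> jog_arm(targets="-0.001 0.045 0.002 0 -2 0 -1; -0.001 0.09 0.004 0 -4 0 -1; -0.002 0.135 0.006 0 -6 0 -1; -0.002 0.18 0.008 0 -8 -0.9 -1; -0.0025 0.22 0.01 0 -8 -0.9 -1; -0.0025 0.243 0.011 0 -8 -0.9 -1; -0.0025 0.243 0.03 0 -8 -0.9 -1; -0.0025 0.243 0.07 0 -8 -0.9 -1")

```text
clock: 9.85
tool_pos: [0.5391, -0.0048, 0.1315]
orientation: [179.9, 8.3, 156.1]
force: [0.3, 0.3, -1.2]
opening: 0.0001
```

```bash
python3 - <<'E'
from h import *
plan([.538,-.006,.073],-24)
plan([.556,-.0142,.073],-24)
E
```

```text
clock 9.85 tcp [ 0.5391 -0.0048  0.1315] [179.9   8.3 156.1] F [ 0.28  0.32 -1.17] open 0.0001
shift [ 0.009  -0.0016  0.0578] rot [0.1 0.3 0.1]
clock 9.85 tcp [ 0.5391 -0.0048  0.1315] [179.9   8.3 156.1] F [ 0.28  0.32 -1.17] open 0.0001
shift [-0.0106 -0.0018  0.0607] rot [0.1 0.3 0.1]
```

>>> jog_arm(targets="0.003 -0.0005 0.02 0 0 0 -1; 0.006 -0.001 0.04 0 0 0 -1; 0.009 -0.0016 0.0578 0 0 0 -1; 0.009 -0.0016 0.0578 0 0 0 -1; 0.003 -0.0016 0.0587 0 0 0 -1; -0.004 -0.0017 0.0597 0 0 0 -1; -0.008 -0.0018 0.0603 0 0 0 -1; -0.0106 -0.0018 0.0607 0 0 0 -1")

```text
clock: 10.85
tool_pos: [0.5565, -0.0143, 0.0732]
orientation: [179.9, 8.3, 156.1]
force: [1.2, 0.6, -0.4]
opening: 0.0005
```

```bash
python3 - <<'E'
from h import *
plan([.5645,-.0178,.073],-24)
p=snapshot('side');cv2.imwrite('pics/s5.png',cv2.resize(p['img'][140:215,230:330,::-1],(800,600),interpolation=cv2.INTER_CUBIC))
C=cloud(p)
u=np.array([.9135,-.4067,0])
for v in range(162,186,2): print(v,[tuple((C[v,c]*1000).astype(int)) for c in range(276,296,3)])
E
```

```text
clock 10.85 tcp [ 0.5565 -0.0143  0.0732] [179.9   8.3 156.1] F [ 1.19  0.58 -0.39] open 0.0005
shift [-0.0086  0.0001  0.0015] rot [0.2 0.3 0.1]
162 [(np.int64(363), np.int64(224), np.int64(424)), (np.int64(361), np.int64(222), np.int64(425)), (np.int64(358), np.int64(221), np.int64(425)), (np.int64(356), np.int64(219), np.int64(425)), (np.int64(354), np.int64(216), np.int64(425)), (np.int64(352), np.int64(214), np.int64(425)), (np.int64(348), np.int64(214), np.int64(427))]
164 [(np.int64(364), np.int64(223), np.int64(420)), (np.int64(361), np.int64(221), np.int64(421)), (np.int64(359), np.int64(220), np.int64(421)), (np.int64(356), np.int64(218), np.int64(422)), (np.int64(353), np.int64(217), np.int64(423)), (np.int64(351), np.int64(215), np.int64(423)), (np.int64(350), np.int64(212), np.int64(422))]
166 [(np.int64(365), np.int64(222), np.int64(416)), (np.int64(362), np.int64(220), np.int64(417)), (np.int64(360), np.int64(219), np.int64(418)), (np.int64(357), np.int64(217), np.int64(419)), (np.int64(355), np.int64(215), np.int64(418)), (np.int64(352), np.int64(213), np.int64(419)),
[... 2298 characters left out ...]
 (np.int64(565), np.int64(-76), np.int64(45))]
182 [(np.int64(569), np.int64(-16), np.int64(78)), (np.int64(567), np.int64(-24), np.int64(74)), (np.int64(572), np.int64(-40), np.int64(60)), (np.int64(566), np.int64(-43), np.int64(62)), (np.int64(571), np.int64(-61), np.int64(46)), (np.int64(564), np.int64(-64), np.int64(47)), (np.int64(560), np.int64(-70), np.int64(46))]
184 [(np.int64(576), np.int64(-24), np.int64(62)), (np.int64(571), np.int64(-29), np.int64(61)), (np.int64(568), np.int64(-36), np.int64(59)), (np.int64(562), np.int64(-40), np.int64(60)), (np.int64(566), np.int64(-56), np.int64(45)), (np.int64(561), np.int64(-61), np.int64(45)), (np.int64(556), np.int64(-65), np.int64(46))]
```

View pics/s5.png

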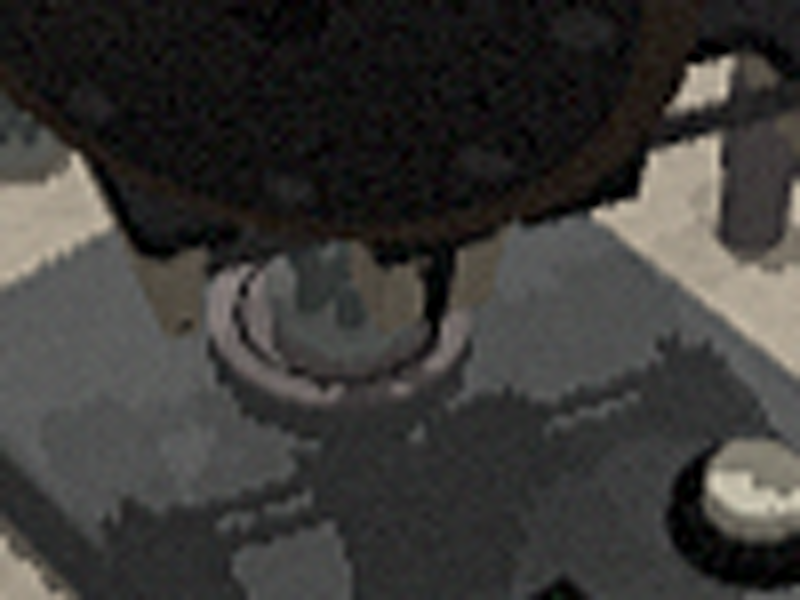

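The depth points suggest the closed fingertips end about 36 mm above the stated TCP, so I may be pushing too high on the jar. I'll back off and measure the real tip before touching it again.

>>> jog_arm(targets="0.010 0 -0.002 0 0 0 -1; 0.020 0 -0.003 0 0 0 -1; 0.020 0 -0.03 0 0 0 -1; 0.020 0 -0.07 0 0 0 -1; 0.020 0 -0.11 0 0 0 -1; 0.02 -0.04 -0.12 0 0 0 -1; 0.02 -0.08 -0.12 0 0 0 -1; 0.02 -0.12 -0.12 0 0 0 -1")

```text
clock: 11.9
tool_pos: [0.4726, -0.1097, 0.1889]
orientation: [179.8, 8.3, 156.1]
force: [0.7, 0.2, -0.2]
opening: 0.0006
```

```bash
python3 - <<'E'
from h import *
o=telemetry.get_obs();R0=Ro.from_euler('xyz',o['orientation'],degrees=True).as_matrix()
print(o['tool_pos'],o['orientation'])
p=snapshot('side');im=p['img'][:,:,::-1].copy()
for X,c in [(o['tool_pos'],(0,0,255)),(o['tool_pos']-R0[:,2]*.036,(0,255,0)),(o['tool_pos']-R0[:,2]*.066,(255,0,0))]:
    uv=proj(p,X);print(uv);cv2.circle(im,tuple(int(a) for a in uv),1,c,-1)
u,v=[int(a) for a in proj(p,o['tool_pos'])]
print(lid(p,(.593,-.031)))
cv2.imwrite('pics/s6.png',cv2.resize(im[max(0,v-75):v+45,u-80:u+80],(800,600),interpolation=cv2.INTER_NEAREST))
E
```

```text
[ 0.47261777 -0.10965885  0.18890902] [179.82701581   8.34024035 156.12344519]
[344.51230958 143.43670942]
[348.88621996 130.6429743 ]
[352.80506533 119.18030925]
(((591.1882934570312, -28.968982696533203), 21.818300247192383), array([ 0.5903, -0.029 ,  0.1283]), np.float64(0.1315))
```

View pics/s6.png

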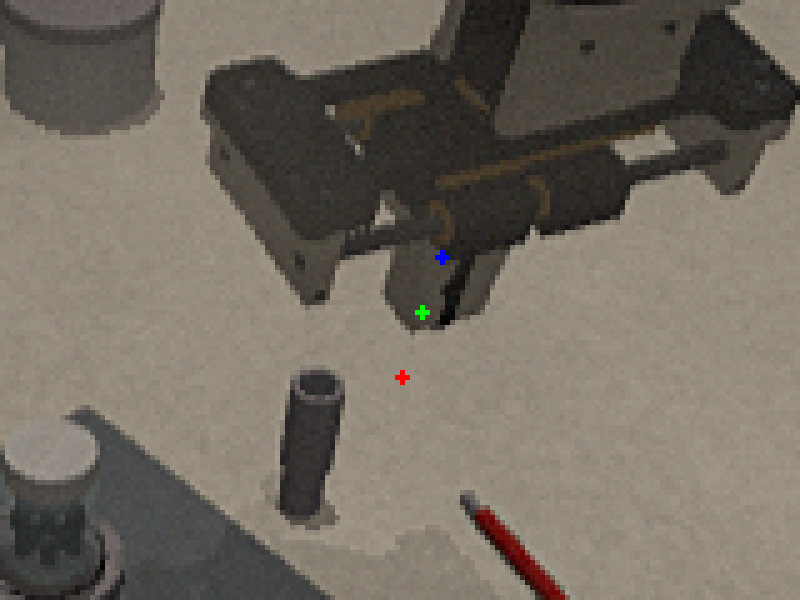

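```bash
python3 - <<'E'
from h import *
o=telemetry.get_obs();R0=Ro.from_euler('xyz',o['orientation'],degrees=True).as_matrix()
p=snapshot('side');C=(cloud(p)-o['tool_pos'])@R0*1000
m=(p['range_z']>0)&(abs(C[...,0])<80)&(abs(C[...,1])<130)&(C[...,2]<20)&(C[...,2]>-160)
q=C[m]
print(len(q))
for y0 in range(-120,121,10):
    s=q[(q[:,1]>=y0)&(q[:,1]<y0+10)]
    if len(s)>3:
        i=np.argsort(s[:,2])[-4:]; print(y0,len(s),'zmax',s[i].round(0).astype(int).tolist(),'x',s[:,0].min().round(),s[:,0].max().round())
f=q[(abs(q[:,1])<20)&(q[:,2]>-100)]
for z0 in range(-100,0,8):
    s=f[(f[:,2]>=z0)&(f[:,2]<z0+8)]
    if len(s): print('z',z0,len(s),s.min(0).round(),s.max(0).round())
E
```

```text
4026
-100 84 zmax [[38, -92, -131], [38, -90, -130], [38, -93, -129], [38, -96, -128]] x -11.0 39.0
-90 281 zmax [[37, -88, -104], [26, -83, -104], [23, -83, -104], [29, -83, -104]] x -8.0 39.0
-80 144 zmax [[31, -80, -118], [31, -77, -116], [32, -80, -112], [23, -79, -107]] x -3.0 39.0
-70 93 zmax [[31, -69, -118], [32, -67, -117], [31, -65, -117], [30, -64, -117]] x 7.0 36.0
-60 57 zmax [[31, -53, -118], [32, -56, -118], [30, -55, -117], [32, -59, -117]] x 18.0 32.0
-50 85 zmax [[32, -48, -118], [32, -50, -118], [30, -48, -117], [30, -46, -115]] x 19.0 32.0
-40 105 zmax [[38, -31, -112], [37, -35, -110], [38, -32, -110], [37, -31, -109]] x 20.0 38.0
-30 141 zmax [[37, -26, -111], [37, -28, -110], [37, -21, -110], [38, -24, -110]] x 20.0 39.0
-20 171 zmax [[10, -17, -45], [10, -10, -44], [10, -13, -43], [10, -16, -42]] x 8.0 39.0
-10 218 zmax [[9, -5, -42], [10, -9, -41], [8, -2, -40], [8, -5, -39]] x 7.0 39.0
0 179 zmax [[8, 0, -40], [8, 4, -39], [8, 3, -39], [9, 0, -38]] x -19.0 39.0
10 494 zmax [[-6, 15, -42], [5, 15, -42], [-1, 13, -42], [-10, 15, -41]] x -25.0 39.0
20 301 zmax 
[... 301 characters left out ...]
7, -117], [30, 51, -116]] x -25.0 33.0
60 128 zmax [[31, 69, -118], [31, 67, -117], [31, 65, -117], [30, 62, -115]] x -35.0 35.0
70 211 zmax [[30, 71, -118], [31, 73, -117], [30, 70, -116], [37, 79, -106]] x -40.0 40.0
80 450 zmax [[20, 87, -105], [-6, 87, -104], [-34, 87, -104], [1, 87, -104]] x -40.0 40.0
90 322 zmax [[22, 93, -128], [-37, 93, -128], [33, 93, -127], [-18, 93, -127]] x -39.0 40.0
z -92 4 [  5.  18. -89.] [ 11.  20. -84.]
z -84 23 [ -1. -15. -84.] [ 11.  20. -76.]
z -76 61 [ -7. -19. -76.] [ 11.  19. -68.]
z -68 59 [-11. -17. -68.] [ 11.  17. -60.]
z -60 65 [-10. -18. -60.] [ 12.  16. -52.]
z -52 69 [-12. -17. -52.] [ 11.  17. -44.]
z -44 25 [-11. -16. -44.] [ 10.  16. -38.]
```

Confirmed: the fingertips end about 38 mm short of the stated TCP along tool z (they're centred in x and y). The earlier push therefore met the top of the belly. I'll correct for this with TCP z of about 0.035.

```bash
python3 - <<'E'
from h import *
plan([.545,-.0063,.17],-26)
plan([.545,-.0063,.036],-26)
E
```

```text
clock 12.0 tcp [ 0.4714 -0.111   0.1887] [179.8   8.3 155.9] F [-0.18  0.42 -0.15] open 0.0004
shift [-0.0216  0.1255  0.0223] rot [0.4 0.3 1.9]
clock 12.0 tcp [ 0.4714 -0.111   0.1887] [179.8   8.3 155.9] F [-0.18  0.42 -0.15] open 0.0004
shift [-0.0022  0.1252  0.1549] rot [0.4 0.3 1.9]
```

>>> jog_arm(targets="-0.006 0.03 0.005 0.4 0.3 1.9 -1; -0.012 0.07 0.01 0.4 0.3 1.9 -1; -0.018 0.105 0.018 0.4 0.3 1.9 -1; -0.0216 0.1255 0.0223 0.4 0.3 1.9 -1; -0.0216 0.1255 0.0223 0.4 0.3 1.9 -1; -0.0157 0.1254 0.062 0.4 0.3 1.9 -1; -0.0098 0.1253 0.102 0.4 0.3 1.9 -1; -0.006 0.1252 0.13 0.4 0.3 1.9 -1")

```text
clock: 13.0
tool_pos: [0.5437, -0.0072, 0.06]
orientation: [-180.0, 7.9, 154.0]
force: [-0.0, 0.5, -0.9]
opening: 0.0007
```

```bash
python3 - <<'E'
from h import *
plan([.545,-.0063,.036],-26)
plan([.5612,-.0147,.036],-26)
E
```

```text
clock 13.0 tcp [ 0.5437 -0.0072  0.06  ] [-180.     7.9  154. ] F [-0.04  0.47 -0.87] open 0.0007
shift [0.0026 0.0013 0.0239] rot [-0.  -0.1 -0. ]
clock 13.0 tcp [ 0.5437 -0.0072  0.06  ] [-180.     7.9  154. ] F [-0.04  0.47 -0.87] open 0.0007
shift [-0.0155  0.0009  0.0264] rot [-0.  -0.1 -0. ]
```

>>> jog_arm(targets="0.001 0.001 0.010 0 0 0 -1; 0.0026 0.0013 0.020 0 0 0 -1; 0.0026 0.0013 0.024 0 0 0 -1; 0.0026 0.0013 0.024 0 0 0 -1; -0.003 0.0012 0.0248 0 0 0 -1; -0.008 0.001 0.0254 0 0 0 -1; -0.013 0.001 0.026 0 0 0 -1; -0.0155 0.001 0.0264 0 0 0 -1")

```text
clock: 14.0
tool_pos: [0.5617, -0.0148, 0.036]
orientation: [-180.0, 7.9, 154.0]
force: [0.4, 0.1, -0.2]
opening: 0.0004
```

```bash
python3 - <<'E'
from h import *
plan([.5717,-.02,.036],-26)
p=snapshot('side');cv2.imwrite('pics/s7.png',cv2.resize(p['img'][140:215,230:330,::-1],(800,600),interpolation=cv2.INTER_CUBIC))
E
```

```text
clock 14.0 tcp [ 0.5617 -0.0148  0.036 ] [-180.     7.9  154. ] F [ 0.44  0.14 -0.22] open 0.0004
shift [-0.0112 -0.0003  0.0016] rot [-0.  -0.1 -0. ]
```

View pics/s7.png

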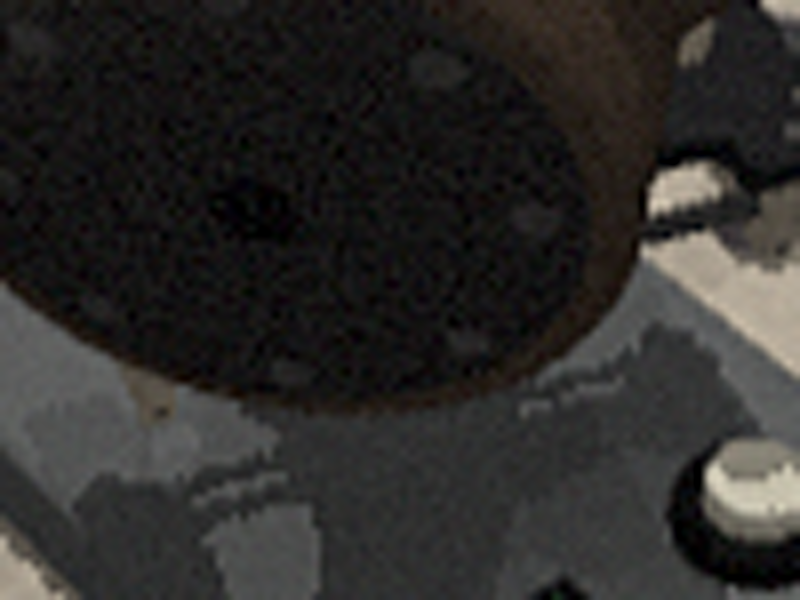

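>>> jog_arm(targets="-0.0015 0 0.0002 0 0 0 -1; -0.003 0 0.0004 0 0 0 -1; -0.004 0 0.0006 0 0 0 -1; -0.005 0 0.0007 0 0 0 -1; -0.006 0 0.0009 0 0 0 -1; -0.007 0 0.001 0 0 0 -1; -0.008 0 0.0012 0 0 0 -1; -0.009 0 0.0013 0 0 0 -1")

```text
clock: 15.05
tool_pos: [0.57, -0.0188, 0.0359]
orientation: [-180.0, 7.9, 154.0]
force: [-1.6, 1.0, 1.0]
opening: 0.0001
```

```bash
python3 - <<'E'
from h import *
plan([.5715,-.02,.036],-26)
E
```

```text
clock 15.05 tcp [ 0.57   -0.0188  0.0359] [-180.     7.9  154. ] F [-1.61  1.01  0.99] open 0.0001
shift [-0.0019 -0.0004  0.0002] rot [-0.  -0.1 -0. ]
```

Contact, about 2 N against the push. I'll do the last 1.5 mm, then back off, rise and move aside.

>>> jog_arm(targets="-0.0007 0 0 0 0 0 -1; -0.0015 0 0.0001 0 0 0 -1; -0.0015 0 0.0001 0 0 0 -1; 0.001 0 0 0 0 0 -1; 0.006 0 -0.001 0 0 0 -1; 0.015 0 -0.002 0 0 0 -1; 0.025 0 -0.0035 0 0 0 -1; 0.028 0 -0.0035 0 0 0 -1")

```text
clock: 16.05
tool_pos: [0.5438, -0.0061, 0.0356]
orientation: [-180.0, 7.9, 154.0]
force: [0.1, 0.5, 0.6]
opening: 0.0005
```

```bash
python3 - <<'E'
from h import *
plan([.53,-.0,.15],-26,0)
plan([.44,-.2,.16],-26,0)
E
```

```text
clock 16.05 tcp [ 0.5438 -0.0061  0.0356] [-180.     7.9  154. ] F [0.05 0.47 0.57] open 0.0005
shift [-0.0008 -0.0006 -0.1154] rot [-0.   7.9  0. ]
clock 16.05 tcp [ 0.5438 -0.0061  0.0356] [-180.     7.9  154. ] F [0.05 0.47 0.57] open 0.0005
shift [-0.0089 -0.2198 -0.1243] rot [-0.   7.9  0. ]
```

>>> jog_arm(targets="0.004 0 -0.03 0 0 0 -1; 0.004 0 -0.06 0 2 0 -1; 0.003 0 -0.09 0 5 0 -1; 0.0 -0.001 -0.115 0 8 0 -1; -0.002 -0.04 -0.118 0 8 0 -1; -0.004 -0.09 -0.12 0 8 0 -1; -0.006 -0.14 -0.122 0 8 0 -1; -0.009 -0.19 -0.124 0 8 0 -1")

```text
clock: 17.05
tool_pos: [0.4524, -0.1744, 0.16]
orientation: [180.0, -0.0, 154.1]
force: [1.2, -0.4, 0.7]
opening: 0.0007
```

```bash
python3 - <<'E'
from h import *
ims=[]
for n in ['top','side']:
    p=snapshot(n)
    try: print(n,lid(p,(.596,-.032)),pancenter(p))
    except Exception as e: print(e)
    u,v=proj(p,np.array([.57,-.03,.06])).astype(int);ims.append(cv2.resize(p['img'][v-60:v+60,u-60:u+60,::-1],(400,400),interpolation=cv2.INTER_CUBIC))
    C=cloud(p);
    m=(C[...,2]>.055)&(C[...,2]<.075)&(np.hypot(C[...,0]-.466,C[...,1]+.059)<.025)&(p['range_z']>0)
    print('key',m.sum(),((C[m].min(0)+C[m].max(0))/2).round(4),np.median(C[m][:,2]) if m.any() else 0)
    for d in models.spot_point('key_top',p)[:1]: print(d['conf'],onz(p,d['uv'],.068))
cv2.imwrite('pics/c8.png',np.hstack(ims))
plan([.466,-.059,.10],-26,tilt=0)
E
```

```text
top (((596.6474609375, -33.29047393798828), 20.79494285583496), array([ 0.5968, -0.0335,  0.1287]), np.float64(0.13)) (((596.0528564453125, -32.88904571533203), 37.87390899658203), 518)Traceback (most recent call last):
  File "<stdin>", line 10, in <module>
    return umr_minimum(a, axis, None, out, keepdims, initial, where)
ValueError: zero-size array to reduction operation minimum which has no identity
```

```bash
python3 - <<'E'
from h import *
ims=[]
for n in ['top','side']:
    p=snapshot(n)
    try: print(n,lid(p,(.596,-.032)),pancenter(p))
    except Exception as e: print(e)
    u,v=proj(p,np.array([.57,-.03,.06])).astype(int);ims.append(cv2.resize(p['img'][v-60:v+60,u-60:u+60,::-1],(400,400),interpolation=cv2.INTER_CUBIC))
cv2.imwrite('pics/c8.png',np.hstack(ims))
for n in ['top','side']:
    p=dict(np.load(f'first_{n}.npz'));C=cloud(p);b=p['img'].astype(int).min(2)
    m=(C[...,2]>.057)&(C[...,2]<.078)&(np.hypot(C[...,0]-.466,C[...,1]+.059)<.03)&(p['range_z']>0)
    w=m&(b>90)
    print('key',m.sum(),((C[m].min(0)+C[m].max(0))/2).round(4),np.median(C[m][:,2]))
    print('white',w.sum(),((C[w].min(0)+C[w].max(0))/2).round(4),np.median(C[w][:,2]),C[w].max(0)-C[w].min(0))
plan([.466,-.059,.08],-26,tilt=0)
E
```

```text
top (((596.799560546875, -33.58702087402344), 20.84616470336914), array([ 0.5967, -0.0337,  0.128 ]), np.float64(0.13)) (((596.1334228515625, -32.83354568481445), 37.76559829711914), 522)
side (((597.6530151367188, -32.96461486816406), 22.401538848876953), array([ 0.5966, -0.0316,  0.1286]), np.float64(0.1313)) (((596.3526611328125, -33.01248550415039), 38.72676086425781), 355)
key 284 [ 0.4663 -0.0593  0.0643] 0.06547974115751373
white 154 [ 0.4665 -0.0586  0.067 ] 0.06696221994597032 [0.02801523 0.02632933 0.00931643]
key 247 [ 0.4663 -0.0565  0.0638] 0.06349784685876785
white 102 [ 0.4656 -0.0591  0.0682] 0.06853408015168716 [0.02644474 0.02701768 0.00468065]
clock 17.2 tcp [ 0.4523 -0.1748  0.1599] [180.   -0.  153.8] F [0.26 0.41 0.26] open 0.0005
shift [0.0387 0.11   0.08  ] rot [ 0.  -0.  -0.2]
```

View pics/c8.png

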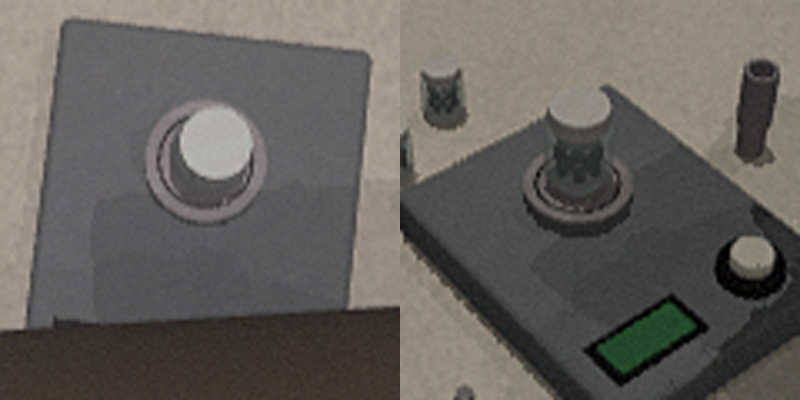

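>>> jog_arm(targets="0.01 0.03 0 0 0 0 -1; 0.025 0.07 0 0 0 0 -1; 0.0387 0.11 0 0 0 0 -1; 0.0387 0.11 0 0 0 0 -1; 0.0387 0.11 0.02 0 0 0 -1; 0.0387 0.11 0.05 0 0 0 -1; 0.0387 0.11 0.08 0 0 0 -1; 0.0387 0.11 0.08 0 0 0 -1")

```text
clock: 18.2
tool_pos: [0.4643, -0.0592, 0.0782]
orientation: [-179.8, -0.2, 153.9]
force: [-0.2, 0.3, 1.3]
opening: 0.0005
```

```bash
python3 - <<'E'
from h import *
plan([.466,-.059,.033],-26,tilt=0)
p=snapshot('wrist');save(p,'w9')
E
```

```text
clock 18.2 tcp [ 0.4643 -0.0592  0.0782] [-179.8   -0.2  153.9] F [-0.17  0.29  1.32] open 0.0005
shift [-0.0016  0.0011  0.0452] rot [-0.2 -0.2 -0.1]
```

View pics/w9.png

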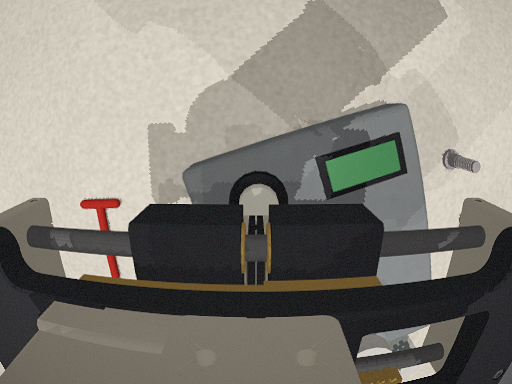

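```bash
python3 - <<'E'
from h import *
for n in ['top','side']:
    p=dict(np.load(f'first_{n}.npz'));C=cloud(p)
    r=np.hypot(C[...,0]-.466,C[...,1]+.059);ok=p['range_z']>0
    for a in range(0,34,3):
        m=ok&(r>=a/1000)&(r<(a+3)/1000);print(n,a,m.sum(),(np.percentile(C[m][:,2],[10,50,90])*1000).round(1),p['img'][m].mean().round())
E
```

```text
top 0 7 [65.6 66.4 67.6] 138.0
top 3 22 [65.7 67.2 69. ] 138.0
top 6 35 [64.8 66.7 67.9] 138.0
top 9 50 [65.6 67.3 68.9] 139.0
top 12 67 [57.  65.9 68. ] 106.0
top 15 65 [55.1 57.  59.2] 45.0
top 18 91 [55.7 57.3 58.7] 40.0
top 21 89 [44.2 55.3 58. ] 48.0
top 24 109 [43.3 45.1 46.7] 77.0
top 27 126 [43.4 44.9 46.3] 80.0
top 30 143 [43.4 45.  46.8] 79.0
top 33 151 [43.  45.2 46.7] 79.0
side 0 4 [67.2 68.9 69.9] 143.0
side 3 15 [67.1 68.5 69.9] 141.0
side 6 23 [66.9 68.6 69.6] 143.0
side 9 27 [67.6 69.1 70. ] 144.0
side 12 74 [59.6 66.2 68.9] 100.0
side 15 38 [57.3 58.7 60.5] 24.0
side 18 50 [57.  58.3 59.8] 9.0
side 21 115 [46.3 52.5 58.7] 17.0
side 24 47 [45.1 46.3 48.2] 71.0
side 27 71 [45.3 46.6 47.8] 72.0
side 30 73 [44.8 46.7 47.8] 70.0
side 33 101 [44.9 46.6 48.3] 70.0
```

>>> jog_arm(targets="-0.001 0.001 0.015 -0.2 -0.2 0 -1; -0.0016 0.0011 0.03 -0.2 -0.2 0 -1; -0.0016 0.0011 0.042 -0.2 -0.2 0 -1; -0.0016 0.0011 0.046 -0.2 -0.2 0 -1; -0.0016 0.0011 0.048 -0.2 -0.2 0 -1; -0.0016 0.0011 0.050 -0.2 -0.2 0 -1; -0.0016 0.0011 0.052 -0.2 -0.2 0 -1; -0.0016 0.0011 0.052 -0.2 -0.2 0 -1")

```text
clock: 19.25
tool_pos: [0.4679, -0.0588, 0.028]
orientation: [179.9, 0.1, 153.9]
force: [0.8, 0.1, 2.3]
opening: 0.0007
```

```bash
python3 - <<'E'
from h import *
plan([.466,-.059,.023],-26,tilt=0)
p=snapshot('side');cv2.imwrite('pics/s10.png',cv2.resize(p['img'][130:230,270:390,::-1],(720,600),interpolation=cv2.INTER_CUBIC))
print(lid(p,(.596,-.032)))
E
```

```text
clock 19.25 tcp [ 0.4679 -0.0588  0.028 ] [1.799e+02 1.000e-01 1.539e+02] F [0.79 0.11 2.31] open 0.0007
shift [ 0.0016 -0.001   0.005 ] rot [ 0.1  0.1 -0.1]
(((597.57177734375, -32.645042419433594), 22.05123519897461), array([ 0.5972, -0.0309,  0.1283]), np.float64(0.1314))
```

View pics/s10.png

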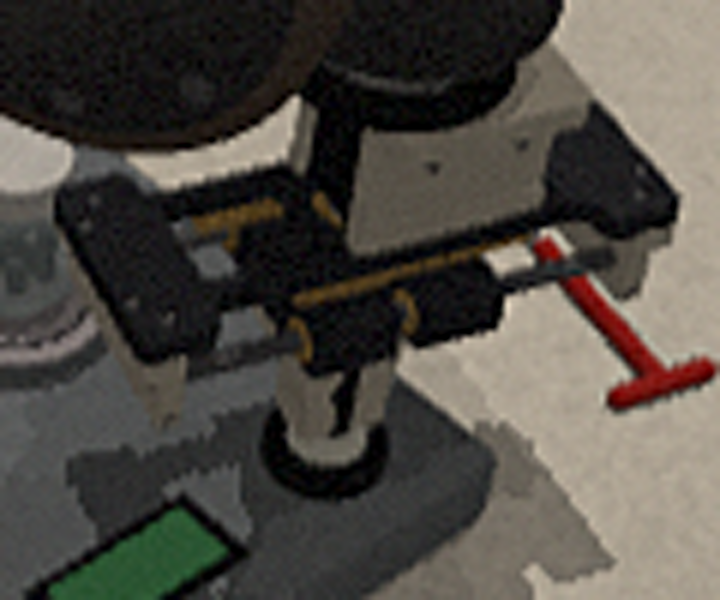

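>>> jog_arm(targets="0 0 0.003 0 0 0 -1; 0 0 0.004 0 0 0 -1; 0 0 0.005 0 0 0 -1; 0 0 0.006 0 0 0 -1; 0 0 0.006 0 0 0 -1; 0 0 0.007 0 0 0 -1; 0 0 0.007 0 0 0 -1; 0 0 0.007 0 0 0 -1")

```text
clock: 20.3
tool_pos: [0.4683, -0.0589, 0.024]
orientation: [179.9, 0.2, 154.0]
force: [-15.3, 4.4, 44.0]
opening: 0.0004
```

```bash
python3 - <<'E'
from h import *
plan([.466,-.059,.08],-26,tilt=0)
E
```

```text
clock 20.3 tcp [ 0.4683 -0.0589  0.024 ] [179.9   0.2 154. ] F [-15.25   4.42  44.03] open 0.0004
shift [ 0.0018 -0.0009 -0.056 ] rot [ 0.1  0.2 -0. ]
```

>>> jog_arm(targets="0 0 0.002 0 0 0 -1; 0 0 -0.003 0 0 0 -1; 0 0 -0.010 0 0 0 -1; 0 0 -0.03 0 0 0 -1; 0 0 -0.06 0 0 0 -1; 0 0 -0.09 0 0 0 -1; 0 -0.04 -0.11 0 0 0 -1; 0 -0.08 -0.12 0 0 0 -1")

```text
clock: 21.3
tool_pos: [0.4326, -0.1314, 0.1448]
orientation: [179.8, 0.3, 154.0]
force: [0.9, -0.2, 0.4]
opening: 0.0007
```

>>> jog_arm(targets="0 -0.04 0 0 0 0 -1; 0 -0.08 0 0 0 0 -1; 0 -0.12 0 0 0 0 -1; 0 -0.15 0 0 0 0 -1; 0 -0.15 0 0 0 0 -1; 0 -0.15 0 0 0 0 -1; 0 -0.15 0 0 0 0 -1; 0 -0.15 0 0 0 0 -1")

```text
clock: 22.3
tool_pos: [0.3672, -0.2657, 0.1443]
orientation: [179.8, 0.3, 154.1]
force: [-0.7, 0.9, 0.7]
opening: 0.0002
```

```bash
python3 - <<'E'
from h import *
for n in ['top','side']:
    p=snapshot(n);save(p,n+'11')
    try: print(n,lid(p,(.596,-.032)),pancenter(p))
    except Exception as e: print(e)
    C=cloud(p);r=np.hypot(C[...,0]-.466,C[...,1]+.059);m=(r<.011)&(p['range_z']>0);print('keytop',m.sum(),np.median(C[m][:,2]) if m.any() else None)
    q=dict(np.load(f'first_{n}.npz'))
    for X in [(.0,0)]: pass
a=cv2.imread('pics/top11.png');b=cv2.imread('pics/side11.png')
cv2.imwrite('pics/c11.png',cv2.resize(np.hstack([a[60:300,160:420],b[100:340,180:420]]),(800,384)))
p0=dict(np.load('first_side.npz'));print('side uv diff in scene:')
d=cv2.absdiff(cv2.GaussianBlur(p['img'],(5,5),0),cv2.GaussianBlur(p0['img'],(5,5),0)).max(2)
for k,(u,v) in dict(stud1=(212,230),stud2=(239,249),socket=(326,157),tool=(373,182)).items(): print(k,d[v-12:v+12,u-12:u+12].max())
E
```

```text
top (((596.927734375, -33.32697296142578), 20.967071533203125), array([ 0.5966, -0.0336,  0.128 ]), np.float64(0.1301)) (((596.1551513671875, -32.976261138916016), 37.85554504394531), 519)
keytop 98 0.06717299360141904
side (((597.5324096679688, -32.579532623291016), 21.77857208251953), array([ 0.5973, -0.0324,  0.1279]), np.float64(0.1314)) (((595.0639038085938, -31.68438720703125), 38.19075012207031), 355)
keytop 55 0.06830492344565275
side uv diff in scene:
stud1 8
stud2 8
socket 8
tool 11
```

View pics/c11.png

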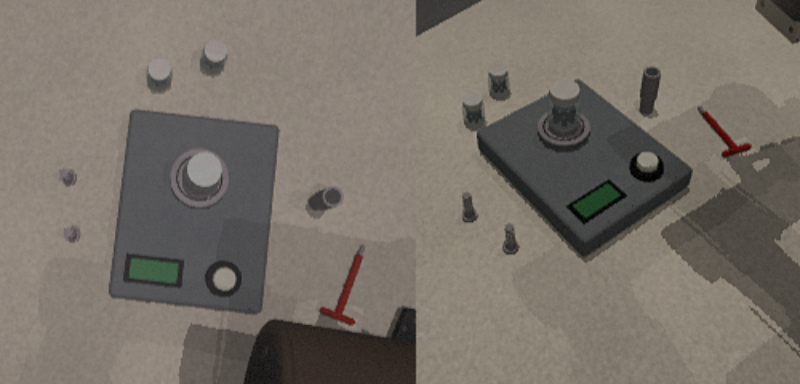

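The jar is upright inside the ring, the key is up, and the studs, socket and core tool haven't moved. Handing in.

```bash
python3 -c "
from plant import job
print(job.close_job())"
```

```text
the job is handed in; nothing more can be done
None
```

The jar now stands upright in the middle of the pan. I pressed the scale's key fully down after centring it, the key is up again, and I handed the job in at about 22 s.

- **Jar:** two slow pushes moved it from about 14 mm off centre. The last top and side pictures put its lid within about 1–2 mm of the pan's centre, at 0.130 m height as it should be when upright.
- **Key:** it reached its hard stop (TCP down to 0.024 m). The wrist read 44 N there, well above the roughly 4 N needed. After release, the key's top measured at its original height, 0.067–0.068 m.
- **Other things:** the side picture shows the studs, socket and core tool unchanged from the start.

**Disagreement found:** the closed fingertips end about 38 mm short of the TCP given in the description. Because of that, the first push touched the jar near the top of its belly instead of low down, but the jar stayed upright. I measured the offset in the pictures and corrected for it in the second push and the key press.

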